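# Wedge the honey jar in the one-hand jar holder and loosen its lid

### The arm

A 7-joint arm with a two-finger parallel gripper is mounted at the origin on a cart in front of the work surface, level with it; the furniture and walls round the work are solid. World frame = base frame: x ahead of the robot, y to its left, z up, the work surface at z = 0. Lengths are in m, angles in rad, forces in N, time in s.
With the tool pointing down it reaches from about 0.425 to 0.875 m from the base axis. Payload 4.7 kg.
Tool frame: the origin (TCP) lies at the very end of the fingers, on their centre line; the grasp point (between the pads) lies 19 mm behind it; z points along the fingers, y is the line along which they close (so a half turn about z gives the same grasp; the last joint's range is limited). The gripper opens to 87 mm and grips with 3 to 60 N. Pads are 19 mm wide; open, the fingers measure 117 mm over their backs; the gripper's body (75 mm by 190 mm) begins 51 mm behind the grasp point.
Start: joints at [1.188, 0.321, -0.07, 1.45, 0.023, 1.371, -0.057], TCP at [0.251, -0.6, 0.223] pointing down, gripper open.
Joint ranges: [-2.86, 2.86], [-0.3, 2.09], [-1.38, 1.24], [0.06, 2.45], [-1.56, 4.7], [0.09, 2.05], [-2.69, 2.69]. Speed limits (rad/s): [2.57, 2.57, 3.14, 3.14, 3.14, 3.14, 3.14].

### API

Orientations are given as a rotation vector (axis times angle).
In Python, from bench import ctrl, vision gives the robot as it stands.
- The arm moves only by the tool jog_arm, never from a script. Its argument "increments" is a list of rows, each an object of numbers: "tx", "ty", "tz": the shift along the tool's x, y, z in mm; "wx", "wy", "wz": the turn, a rotation vector about the tool's x, y, z in rad; "gripper": the opening, from 0 (shut) to 1 (fully open). In form: [{"tx": .., "ty": .., "tz": .., "wx": .., "wy": .., "wz": .., "gripper": ..}, ...]. A call has exactly 5 rows; each row is the pose to reach, as a shift and turn from the pose commanded when the call began, along the tool's axes at that moment; what a row does not reach only later rows make up. A row lasts 1/12 s, in which the tool goes at most 41.7 mm and 7.16 degrees, less where a joint would pass 70% of its speed; a pose out of reach is approached as far as the arm can. A call with a gripper value outside its range is refused whole. The fingers move at their own pace and stop on an object; "grip_force" is the grip in N (left out, the last holds). Time passes only in rows, so rows that repeat a pose let the fingers close, or fill a call up. It gives the time, the measured TCP pose, the force, the opening and the grip force at its end, in the units of the state.
- ctrl.get_state(): the state, without advancing time (a new reading comes with each control period).
- vision.get_image(name): name is "scene" or "top" or "wrist"; returns a dict with "color" (480x640x3 uint8, blue, green, red), "fx", "fy", "cx", "cy" (pixels), "extrinsics" (4x4, takes a point from world to camera coordinates). Camera axes: x right, y down, z forward; pixel columns grow to the right and rows downward; lengths in m; the calibration is good to about 2 mm. A picture is of the moment at which its call begins. There is no depth.
- ctrl.close_job(): hands the job in; it is judged then, once.
Trained networks look in the newest picture that a camera, given by its name, has taken for a name from the list of things; names that differ only in an ending like _2 or _b are one class to them, and where a whole thing is asked for, a point or a joint stands for the part that bears it (a point fixed in the world has none). Each returns a list of dicts, best first, with "conf" (0 to 1); they miss things now and then, are a little off and sometimes report something else, mostly with a low value. They report only what shows in the picture. A call takes as long as a camera call. They do not tell look-alikes from the thing itself.
- vision.spot_in(camera, thing): "bbox" ([left, top, right, bottom] in pixels, round what is visible of it).
The state is a dict: "time": time; "joint_positions": joint angles; "qd": joint speeds; "joint_torque": joint torques, N m; "position": TCP position; "tool_rot": TCP orientation; "ft_force": force on the tool from outside, world axes, zero at the start; "torque": the same for the moment, N m; "grip_width": opening from 0.0 (shut) to 1.0 (fully open); "grip_force": force on a finger pad.
Only numpy, scipy, OpenCV 4.12 (cv2) and the standard library are available. Lean on these libraries where they do the work, as an engineer would, in place of code of your own. Each camera call takes 0.05 s, during which the arm holds its last target. There are 200 camera calls.

### The job

Loosen the lid of the honey jar with the help of the one-hand jar holder. Slide the jar over the worktop, without lifting it, against the open end of the holder's long guide wall, then push it straight along the wall into the narrowing gap until it is wedged tight enough to stand fast by itself when you take your hand away, but without forcing the glass. Then turn the lid anticlockwise by about an eighth to a quarter of a turn, leave the jar standing upright in the gap with its lid on, and do not disturb the pot and the timer.

Things in the scene. Friction and masses are not known exactly. Their poses are not given: they have to be found in the camera images.
- jar_mid (a point): Honey jar: amber glass with a paper label, a straight cylinder of 66 mm diameter up to 50 mm above its foot, then a shoulder and the lid (60 to 81 mm), 0.28 to 0.43 kg, loose, standing on the worktop; high pushes tip it, so push at 20 to 45 mm height. This point is on its axis, 30 mm above its foot; z is up.
- holder: One-hand jar holder, fixed by suction feet. Origin at worktop height on the inner face of its long wooden guide wall, which runs along the holder's y from y = -205 mm (open end) to +140 mm, 42 mm high, 16 mm thick (x = 0 to +16 mm), low flange behind. The jar's lane is on the -x side, its floor the bare worktop: a jar touching the wall has its axis at x = -33 mm.
- lane (a point): Point of the holder on its wall's inner face, 22 mm up, at holder y = 0; axes as the holder's. Opposite the wall, from y = -75 to +90 mm, stands a rubber-faced jaw, 40 mm high, inclined 12 degrees so that the gap narrows toward +y. Its springs (6 N/mm, giving way to -x by up to 12 mm) sit on an aluminium beam, 45 mm high, x = -129 to -95 mm, y = -83 to +123 mm.
- cross_bar (a point): Middle of the 18 mm high wooden cross bar (holder y = 110 to 140 mm) that closes the lane's far end; axes as the holder's. The jaw's carriage is clamped on it (black thumb screw, top 57 mm high) at an arbitrary setting that is not reported: the jaw begins to grip the jar when the jar's axis is anywhere from y = -45 to +45 mm. The right depth can only be felt.
- wall_open (a point): Open end of the guide wall, on its inner face, 22 mm up, at holder y = -205 mm; from here to y = -75 mm nothing stands opposite the wall. A jar pushed along +y slides at 2 to 3 N; in the gap the push needed grows by about 2 N per mm. Push with 14 to 20 N: it then stays wedged by friction. Less: it spins with its lid. Over 25 N of push, or 50 N against the wall, overstresses the glass.
- lid (a joint): Turn of the lid against the jar, rad: 0 as screwed on, growing anticlockwise seen from above, stop at 1.57. It needs a torque of 0.2 N m throughout, which spins the whole jar instead unless the jar is wedged. The lid does not rise as it turns.
- lid_grip (a point): Centre of the brass-coloured ribbed lid, a cylinder of 59 mm diameter, 60 to 81 mm above the worktop; this point is on its axis, 9.5 mm below its top. Below 50 mm the glass is wider (66 mm). A paper seal with a red stripe lies on top. z is up.
- pot_mid (a point): Small white open round pot, 72 mm diameter, 62 mm high, loose, left of the holder; centre, half-way up. Leave it alone.
- timer_mid (a point): Red and white kitchen timer, 63 mm diameter, 48 mm high, loose, behind the holder at the right; centre, half-way up. Leave it alone.
There are look-alikes about, which are no part of the job. What is shaped like the part that bears jar_mid but green is not meant.

How it is judged:
By the outcome, as a careful person would: the job done as asked, in the order asked, and still so for the second after the job is handed in, with the robot touching nothing.
It also fails if it takes over 66 s, if anything falls off the work surface, if the arm or the gripper's body presses on something with over 40 N, if the wrist force passes 120 N, or if a joint passes its speed limit or range.

## Working session

There is one attempt and no reset: what is moved stays moved. The work goes in short steps, Python scripts to look and compute and a tool call to move; the robot and the scene stay as the last step left them, time stands still between calls to the robot, and variables do not carry over. Pictures are saved under pics/ and viewed, at most 10 in all, crops included, and the job is handed in when it is done.

Besides the shell and the picture viewer there is one more tool, called after "Emit:" as a command line: name --argument value ..., lists and objects as JSON in quotes. jog_arm: Moves the arm, as the interface text tells. Its arguments: {"type":"object","properties":{"increments":{"type":"array"},"grip_force":{"type":"number"}},"required":["increments"]}

```bash
mkdir -p pics; cat > h.py <<'E'
import numpy as np, cv2
from bench import ctrl, vision
from scipy.spatial.transform import Rotation as R
def ray(im,u,v,z):
    T=np.array(im["extrinsics"]);Rm=T[:3,:3];t=T[:3,3]
    c=-Rm.T@t; d=Rm.T@np.array([(u-im["cx"])/im["fx"],(v-im["cy"])/im["fy"],1])
    return c+d*(z-c[2])/d[2]
def proj(im,p):
    T=np.array(im["extrinsics"]);q=T[:3,:3]@np.array(p)+T[:3,3]
    return im["fx"]*q[0]/q[2]+im["cx"],im["fy"]*q[1]/q[2]+im["cy"]
E
python3 - <<'E'
from h import *
s=ctrl.get_state();print({k:np.round(v,3) for k,v in s.items()})
for c in("top","scene"):
    im=vision.get_image(c);cv2.imwrite(f"pics/{c}0.png",im["color"])
    T=np.array(im["extrinsics"]);print(c,im["fx"],im["cx"],im["cy"],np.round(-T[:3,:3].T@T[:3,3],3),np.round(T[:3,:3],3).tolist())
    for n in("jar_mid","holder","cross_bar","lid_grip","pot_mid","timer_mid"):
        print(n,[(np.round(d["bbox"]).tolist(),round(d["conf"],2)) for d in vision.spot_in(c,n)])
E
```

```text
{'time': np.float64(0.0), 'joint_positions': array([ 1.188,  0.322, -0.07 ,  1.452,  0.023,  1.371, -0.057]), 'qd': array([-0.001,  0.   ,  0.   , -0.001,  0.   ,  0.   , -0.001]), 'joint_torque': array([-0.0000e+00, -4.9129e+01, -4.0400e-01, -3.1254e+01, -6.4000e-02,
        4.4000e-02,  0.0000e+00]), 'position': array([ 0.251, -0.599,  0.221]), 'tool_rot': array([-3.078e+00, -6.190e-01,  1.000e-03]), 'ft_force': array([ 0.495, -0.409, -0.792]), 'torque': array([ 0.056,  0.02 , -0.023]), 'grip_force': np.float64(0.0), 'grip_width': np.float64(0.998)}
top 537.9864905133567 321.2839888704041 247.14320224223852 [ 0.387 -0.041  1.272] [[-0.004, -1.0, -0.018], [-0.986, 0.007, -0.168], [0.168, 0.017, -0.986]]
jar_mid [([334.0, 312.0, 364.0, 339.0], 0.91), ([381.0, 276.0, 413.0, 306.0], 0.8), ([428.0, 300.0, 459.0, 327.0], 0.74), ([291.0, 309.0, 319.0, 335.0], 0.58)]
holder [([263.0, 219.0, 420.0, 298.0], 0.67)]
cross_bar [([267.0, 216.0, 420.0, 298.0], 0.67)]
lid_grip [([430.0, 298.0, 460.0, 327.0], 0.97), ([336.0, 311.0, 364.0, 342.0], 0.91), ([289.0, 308.0, 323.0, 336.0], 0.78), ([387.0
[... 171 characters left out ...]
, 163.0, 431.0, 189.0], 0.82)]
scene 495.7129177412711 312.78013940390605 246.1761917198434 [0.241 0.572 0.872] [[-0.855, -0.518, -0.0], [-0.395, 0.653, -0.646], [0.335, -0.553, -0.763]]
jar_mid [([387.0, 245.0, 418.0, 288.0], 0.71), ([412.0, 183.0, 442.0, 223.0], 0.69), ([362.0, 277.0, 393.0, 322.0], 0.65), ([374.0, 202.0, 405.0, 241.0], 0.64)]
holder [([253.0, 190.0, 357.0, 328.0], 0.66)]
cross_bar [([254.0, 188.0, 358.0, 330.0], 0.88)]
lid_grip [([363.0, 277.0, 397.0, 305.0], 0.95), ([417.0, 182.0, 440.0, 210.0], 0.79), ([392.0, 247.0, 418.0, 273.0], 0.77), ([380.0, 199.0, 400.0, 223.0], 0.61)]
pot_mid [([265.0, 341.0, 310.0, 385.0], 0.55)]
timer_mid [([286.0, 162.0, 311.0, 183.0], 0.79)]
```

```bash
python3 - <<'E'
import cv2
a=cv2.imread("pics/top0.png")[150:360,190:480]; cv2.imwrite("pics/topc.png",cv2.resize(a,None,fx=2.75,fy=2.75,interpolation=2))
a=cv2.imread("pics/scene0.png")[150:400,230:460]; cv2.imwrite("pics/scenec.png",cv2.resize(a,None,fx=2.4,fy=2.4,interpolation=2))
E
```

```text
(no output)
```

View pics/topc.png

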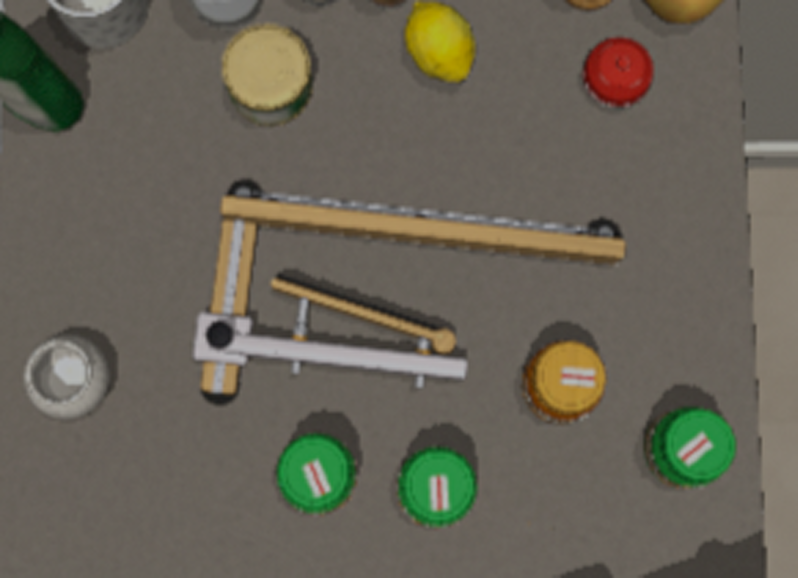

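View pics/scenec.png

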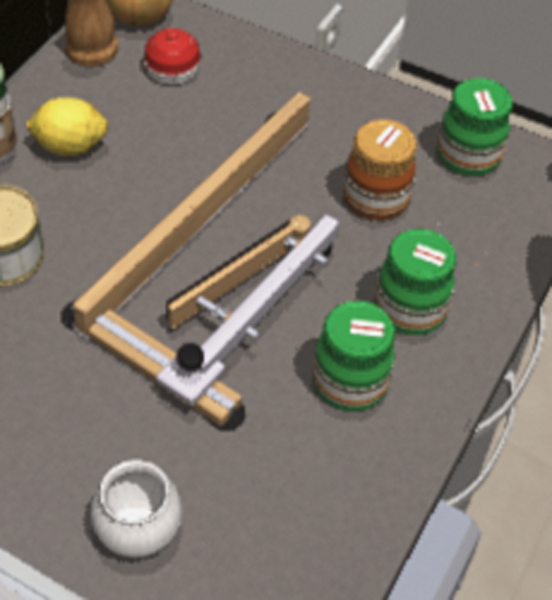

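The amber jar is at top-camera pixel (396,287). The green ones at (305,322), (349,326) and (443,313) are look-alikes: same shape, but green. The amber lid with the red stripe shows clearly in both enlarged crops. The holder wall runs from (271,226) to (417,240), with its open end on the right. The pot is at (214,287) and the timer at (415,176). Next I fit the wall and the jar to colour masks in both cameras.

```bash
cat > fit.py <<'E'
from h import *
from scipy.optimize import minimize
def mask(img,win,seed):
    hsv=cv2.cvtColor(img,cv2.COLOR_BGR2HSV); m=((hsv[...,1]>75)&(hsv[...,0]>4)&(hsv[...,0]<30)&(hsv[...,2]>50)).astype(np.uint8)
    w=np.zeros_like(m); l,t,r,b=win; w[t:b,l:r]=1; m*=w
    n,lab=cv2.connectedComponents(m); k=lab[seed[1],seed[0]]
    if k==0: print("seed miss"); k=np.argmax(np.bincount(lab[lab>0]))
    return (lab==k).astype(np.uint8),w
S=8
def hull(im,pts,w):
    p=np.array([proj(im,q) for q in pts])
    h=cv2.convexHull(((p+.5)*S-.5).astype(np.float32))
    out=np.zeros((480*S,640*S),np.uint8); cv2.fillPoly(out,[np.round(h).astype(np.int32)],1)
    return cv2.resize(out.astype(np.float32),(640,480),interpolation=cv2.INTER_AREA)*w
def wallpts(p):
    c,s=np.cos(p[2]),np.sin(p[2])
    return [(p[0]+c*x-s*y,p[1]+s*x+c*y,z) for x in(0,.016) for y in(-.205,.14) for z in(0,.042)]
def jarpts(p):
    a=np.linspace(0,2*np.pi,40)
    return [(p[0]+r*np.cos(t),p[1]+r*np.sin(t),z) for r,z in((.033,0),(.033,.05),(.0295,.06),(.0295,.081)) for t in a]
def fit(items,gen,p0,step):
    f=lambda p:sum(np.abs(hull(im,gen(p),w)-m).sum()/m.sum() for im,m,w in items)
    sim=[p0]+[np.array(p0)+np.eye(len(p0))[i]*step[i] for i in range(len(p0))]
    r=minimize(f,p0,method="Nelder-Mead",options=dict(initial_simplex=sim,xatol=1e-4,fatol=1e-4,maxiter=90)); return r
E
cat > m1.py <<'E'
from fit import *
t=vision.get_image("top");s=vision.get_image("scene")
print("open/closed wall", ray(t,417,241,.042),ray(t,271,230,.042))
a,b=ray(t,417,243,.042),ray(t,271,230,.042); th=np.arctan2(*(-(b-a)[:1],(b-a)[1])) 
th=float(np.ravel(th)[0]); p0=[a[0]-np.sin(th)*.205,a[1]+np.cos(th)*.205,th]
print(p0)
mt=mask(t["color"],(290,200,440,262),(370,235)); ms=mask(s["color"],(230,170,372,262),(310,236))
it=[(t,*mt),(s,*ms)]
for sel in(it,it[:1],it[1:]):
    r=fit(sel,wallpts,p0,[.006,.006,.03]);print("holder",r.x.round(4),round(r.fun,3))
jt=mask(t["color"],(375,265,420,310),(396,281)); js=mask(s["color"],(368,195,408,245),(390,210))
def fill(m):
    h=cv2.convexHull(cv2.findNonZero(m)); o=np.zeros_like(m); cv2.fillPoly(o,[h],1); return o
it2=[(t,fill(jt[0]),jt[1]),(s,fill(js[0]),js[1])]
q=ray(t,396,285,.06)[:2]
for sel in(it2,it2[:1],it2[1:]):
    r2=fit(sel,jarpts,q,[.006,.006]);print("jar",r2.x.round(4),round(r2.fun,3))
print("pot",ray(t,214,287,.06),"timer",ray(t,415,176,.04))
for n,(u,v) in dict(g1=(305,321),g2=(349,325),g3=(443,312)).items():print(n,ray(t,u,v,.075))
for im,its,nm in((t,(mt,jt),"t"),(s,(ms,js),"s")):
    v=im["color"].copy()
    v=cv2.resize(v,None,fx=4,fy=4,interpolation=2)
    for m,_ in its:
        cs,_=cv2.findContours(cv2.resize(m,None,fx=4,fy=4,interpolation=0),0,1);cv2.drawContours(v,cs,-1,(255,0,0),1)
    for pts in(wallpts(fit(it,wallpts,p0,[.006,.006,.03]).x),jarpts(r2.x)):
        for p in pts: cv2.circle(v,tuple(int(4*c+1.5) for c in proj(im,p)),2,(0,0,255),-1)
    v=v[800:1260,1040:1740] if nm=="t" else v[680:1240,1000:1660]
    cv2.imwrite(f"pics/ov_{nm}.png",v)
a,b=cv2.imread("pics/ov_t.png"),cv2.imread("pics/ov_s.png")
E
python3 m1.py
```

```text
open/closed wall [ 0.60992277 -0.24225987  0.042     ] [0.63844162 0.09681287 0.042     ]
[np.float64(0.6252184044961123), np.float64(-0.0380792466857984), -0.09771589489416449]
holder [ 0.6283 -0.0371 -0.1146] 0.251
holder [ 0.6293 -0.0371 -0.1164] 0.097
holder [ 0.6269 -0.0358 -0.1094] 0.13
seed miss
jar [ 0.501  -0.1889] 0.457
jar [ 0.5018 -0.1886] 0.036
jar [ 0.51   -0.2192] 0.258
pot [0.50405387 0.22253507 0.06      ] timer [ 0.76678575 -0.24313709  0.04      ]
g1 [0.42632745 0.01551659 0.075     ]
g2 [ 0.41717332 -0.08137499  0.075     ]
g3 [ 0.44462679 -0.2886037   0.075     ]
```

The jar sits at about (0.502, -0.189), which is holder (-108, -165) mm. The holder origin is at about (0.628, -0.037), yawed -0.115 rad. I'll start moving and refine once close.

Emit:
jog_arm --increments '[{"tx":32,"ty":-23,"tz":0,"wz":0.1},{"tx":64,"ty":-46,"tz":0,"wz":0.2},{"tx":96,"ty":-69,"tz":0,"wz":0.3},{"tx":128,"ty":-92,"tz":0,"wz":0.4},{"tx":160,"ty":-115,"tz":0,"wz":0.51}]'

```text
validation failed for argument at $.in...
```

```bash
cat >> h.py <<'E'
H=np.array([.6283,-.0368]);TH=-.1145
EX=np.array([np.cos(TH),np.sin(TH)]);EY=np.array([-np.sin(TH),np.cos(TH)])
def toH(p): d=np.array(p[:2])-H; return np.array([d@EX,d@EY])*1000
def fromH(x,y,z): return np.append(H+EX*x/1000+EY*y/1000,z)
def go(p,yaw=TH):  # print tool-frame shift to world TCP p with tool x heading yaw
    s=ctrl.get_state();Rm=R.from_rotvec(s["tool_rot"]); 
    want=R.from_matrix(np.array([[np.cos(yaw),np.sin(yaw),0],[np.sin(yaw),-np.cos(yaw),0],[0,0,-1]]).T)
    print("t",round(float(s["time"]),2),"tcp",np.round(s["position"],4),"H",toH(s["position"]).round(1),"shift",(Rm.inv().apply(np.array(p)-s["position"])*1000).round(1),"w",(Rm.inv()*want).as_rotvec().round(3),"F",np.round(s["ft_force"],1),"j7",round(float(s["joint_positions"][6]),2))
E
python3 -c "
from h import *
go([.5018,-.1886,.13])"
```

```text
t 0.8 tcp [ 0.2512 -0.5995  0.2226] H [-310.4 -602.1] shift [ 390.  -282.1   92.5] w [0.    0.    0.511] F [-1.2 -0.1 -0.6] j7 -0.06
```

Emit:
jog_arm --increments '[{"tx":32,"ty":-23,"tz":0,"wx":0,"wy":0,"wz":0.1,"gripper":1},{"tx":64,"ty":-46,"tz":0,"wx":0,"wy":0,"wz":0.2,"gripper":1},{"tx":96,"ty":-69,"tz":0,"wx":0,"wy":0,"wz":0.3,"gripper":1},{"tx":128,"ty":-92,"tz":0,"wx":0,"wy":0,"wz":0.4,"gripper":1},{"tx":160,"ty":-115,"tz":0,"wx":0,"wy":0,"wz":0.51,"gripper":1}]' --grip_force 8

```text
time: 1.22
position: [0.355, -0.43, 0.2227]
tool_rot: [3.136, -0.186, 0.0]
ft_force: [0.3, -0.1, -0.1]
grip_width: 0.998
grip_force: 0.0
```

Emit:
jog_arm --increments '[{"tx":16,"ty":-35,"tz":4,"wx":0,"wy":0,"wz":0,"gripper":1},{"tx":32,"ty":-70,"tz":8,"wx":0,"wy":0,"wz":0,"gripper":1},{"tx":48,"ty":-105,"tz":12,"wx":0,"wy":0,"wz":0,"gripper":1},{"tx":64,"ty":-140,"tz":16,"wx":0,"wy":0,"wz":0,"gripper":1},{"tx":80,"ty":-175,"tz":20,"wx":0,"wy":0,"wz":0,"gripper":1}]'

```text
time: 1.63
position: [0.4543, -0.2651, 0.2028]
tool_rot: [3.136, -0.178, 0.001]
ft_force: [0.4, 0.0, -0.3]
grip_width: 1.0
grip_force: 0.0
```

```bash
python3 - <<'E'
from h import *
go([.5018,-.1886,.13])
w=vision.get_image("wrist");cv2.imwrite("pics/w0.png",w["color"])
print(vision.spot_in("wrist","jar_mid"),vision.spot_in("wrist","lid_grip"))
print(proj(w,(.5018,-.1886,.081)))
E
```

```text
t 1.63 tcp [ 0.4543 -0.2651  0.2028] H [-146.8 -246.7] shift [ 38.5 -81.4  72.7] w [ 0.001 -0.001  0.001] F [ 0.4  0.  -0.3] j7 -1.23
[{'bbox': [101.3, 243.7, 179.8, 301.4], 'conf': 0.84}, {'bbox': [178.7, 145.6, 268.3, 224.9], 'conf': 0.61}, {'bbox': [306.8, 192.3, 380.0, 274.2], 'conf': 0.58}, {'bbox': [0.0, 18.2, 276.7, 66.0], 'conf': 0.58}, {'bbox': [0.0, 245.6, 85.9, 270.9], 'conf': 0.56}] [{'bbox': [310.7, 197.7, 382.9, 272.2], 'conf': 0.98}, {'bbox': [105.4, 261.5, 154.3, 300.3], 'conf': 0.65}, {'bbox': [181.6, 151.3, 256.2, 223.9], 'conf': 0.61}, {'bbox': [0.0, 265.0, 25.9, 269.6], 'conf': 0.6}]
(np.float64(211.66598124558294), np.float64(186.80532493070842))
```

View pics/w0.png

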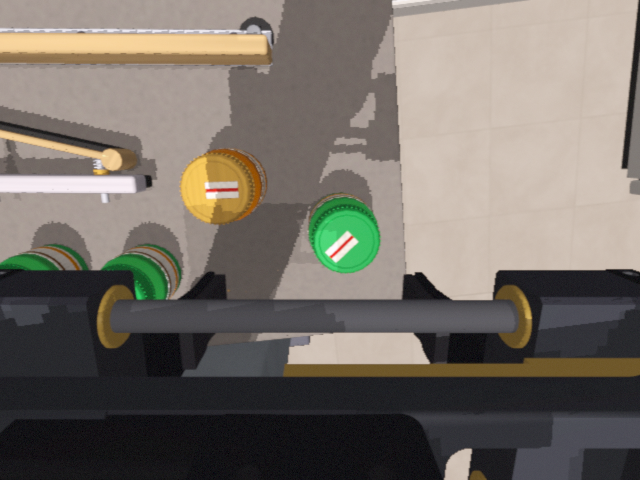

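The wrist view shows the amber jar's lid with its red stripe at about (218,187), the wall's open end at (271,50), the beam end at (148,183) and a green jar at (345,238). Now I refine the jar and wall from this view.

```bash
python3 - <<'E'
from fit import *
w=vision.get_image("wrist");t=vision.get_image("top")
def fill(m):
    o=np.zeros_like(m); cv2.fillPoly(o,[cv2.convexHull(cv2.findNonZero(m))],1); return o
mw,ww=mask(w["color"],(170,130,285,240),(200,185)); print(cv2.boundingRect(cv2.findNonZero(mw)))
r=fit([(w,fill(mw),ww)],jarpts,[.502,-.19],[.006,.006]);print("jar wrist",r.x.round(4),round(r.fun,3),toH(r.x))
print("lid ray",ray(w,217.5,187,.081))
mt,wt=mask(t["color"],(375,265,420,310),(396,281))
r=fit([(w,fill(mw),ww),(t,fill(mt),wt)],jarpts,[.502,-.19],[.006,.006]);print("jar both",r.x.round(4),round(r.fun,3))
mw,ww=mask(w["color"],(0,20,300,80),(150,45)); print(cv2.boundingRect(cv2.findNonZero(mw)))
r=fit([(w,mw,ww)],wallpts,[.6283,-.0368,-.1145],[.006,.006,.02]);print("wall wrist",r.x.round(4),round(r.fun,3))
E
```

```text
(183, 148, 87, 78)
jar wrist [ 0.4994 -0.1911] 0.031 [-110.44969617 -168.04147789]
lid ray [ 0.50171352 -0.1905843   0.081     ]
jar both [ 0.5    -0.1889] 0.294
(0, 31, 276, 34)
wall wrist [ 0.6269 -0.0386 -0.1224] 0.099
```

Emit:
jog_arm --increments '[{"tx":13,"ty":-27,"tz":20,"wx":0,"wy":0,"wz":0,"gripper":1},{"tx":26,"ty":-54,"tz":40,"wx":0,"wy":0,"wz":0,"gripper":1},{"tx":38,"ty":-80,"tz":60,"wx":0,"wy":0,"wz":0,"gripper":1},{"tx":38,"ty":-80,"tz":85,"wx":0,"wy":0,"wz":0,"gripper":1},{"tx":38,"ty":-80,"tz":85,"wx":0,"wy":0,"wz":0,"gripper":1}]'

```text
time: 2.3
position: [0.4973, -0.1907, 0.1131]
tool_rot: [-3.134, 0.177, 0.012]
ft_force: [-1.3, 0.4, -0.9]
grip_width: 1.0
grip_force: 0.0
```

```bash
sed -i 's/^H=.*/H=np.array([.6278,-.0375]);TH=-.1165/' h.py; python3 - <<'E'
from h import *
go([.501,-.190,.022])
print(toH([.501,-.190]))
E
```

```text
t 2.3 tcp [ 0.4973 -0.1907  0.1131] H [-111.8 -167.3] shift [ 4.3 -0.9 91.1] w [-0.002  0.008  0.004] F [-1.3  0.4 -0.9] j7 -1.42
[-108.21440287 -166.20509322]
```

Emit:
jog_arm --increments '[{"tx":0,"ty":0,"tz":0,"wx":0,"wy":0,"wz":0,"gripper":1},{"tx":0,"ty":0,"tz":15,"wx":0,"wy":0,"wz":0,"gripper":1},{"tx":0,"ty":0,"tz":30,"wx":0,"wy":0,"wz":0,"gripper":1},{"tx":0,"ty":0,"tz":40,"wx":0,"wy":0,"wz":0,"gripper":1},{"tx":0,"ty":0,"tz":40,"wx":0,"wy":0,"wz":0,"gripper":1}]'

```text
time: 2.72
position: [0.4989, -0.1934, 0.0769]
tool_rot: [3.136, -0.183, -0.003]
ft_force: [-0.7, 0.4, -1.0]
grip_width: 1.001
grip_force: 0.0
```

```bash
python3 - <<'E'
from h import *
go([.501,-.190,.022])
E
```

```text
t 2.72 tcp [ 0.4989 -0.1934  0.0769] H [-109.9 -169.9] shift [ 1.8 -3.7 54.9] w [ 0.     0.002 -0.   ] F [-0.7  0.4 -1. ] j7 -1.44
```

Emit:
jog_arm --increments '[{"tx":2,"ty":-3,"tz":12,"wx":0,"wy":0,"wz":0,"gripper":1},{"tx":2,"ty":-3,"tz":26,"wx":0,"wy":0,"wz":0,"gripper":1},{"tx":2,"ty":-3,"tz":40,"wx":0,"wy":0,"wz":0,"gripper":1},{"tx":2,"ty":-3,"tz":50,"wx":0,"wy":0,"wz":0,"gripper":1},{"tx":2,"ty":-3,"tz":55,"wx":0,"wy":0,"wz":0,"gripper":1}]'

```text
time: 3.13
position: [0.5023, -0.1889, 0.0215]
tool_rot: [-3.136, 0.178, 0.002]
ft_force: [-0.3, -0.3, 0.1]
grip_width: 1.001
grip_force: 0.0
```

Emit:
jog_arm --increments '[{"tx":0,"ty":0,"tz":0,"wx":0,"wy":0,"wz":0,"gripper":0.9},{"tx":0,"ty":0,"tz":0,"wx":0,"wy":0,"wz":0,"gripper":0.8},{"tx":0,"ty":0,"tz":0,"wx":0,"wy":0,"wz":0,"gripper":0.7},{"tx":0,"ty":0,"tz":0,"wx":0,"wy":0,"wz":0,"gripper":0.7},{"tx":0,"ty":0,"tz":0,"wx":0,"wy":0,"wz":0,"gripper":0.7}]' --grip_force 8

```text
time: 3.55
position: [0.5033, -0.1893, 0.0234]
tool_rot: [3.136, -0.178, 0.002]
ft_force: [-1.3, -0.7, 0.4]
grip_width: 0.752
grip_force: 8.0
```

```bash
python3 - <<'E'
from h import *
go(fromH(-33,-168,.022))
E
```

```text
t 3.55 tcp [ 0.5033 -0.1893  0.0234] H [-106.  -165.3] shift [73.   3.   1.5] w [ 0.001 -0.002  0.003] F [-1.3 -0.7  0.4] j7 -1.48
```

Emit:
jog_arm --increments '[{"tx":8,"ty":0,"tz":0,"wx":0,"wy":0,"wz":0,"gripper":0.7},{"tx":22,"ty":0,"tz":0,"wx":0,"wy":0,"wz":0,"gripper":0.7},{"tx":38,"ty":0,"tz":0,"wx":0,"wy":0,"wz":0,"gripper":0.7},{"tx":52,"ty":0,"tz":0,"wx":0,"wy":0,"wz":0,"gripper":0.7},{"tx":60,"ty":0,"tz":0,"wx":0,"wy":0,"wz":0,"gripper":0.7}]'

```text
time: 3.97
position: [0.5629, -0.1957, 0.0228]
tool_rot: [3.136, -0.178, -0.001]
ft_force: [-6.3, 0.6, 6.2]
grip_width: 0.756
grip_force: 8.0
```

Emit:
jog_arm --increments '[{"tx":2,"ty":0,"tz":0,"wx":0,"wy":0,"wz":0,"gripper":0.7},{"tx":4,"ty":0,"tz":0,"wx":0,"wy":0,"wz":0,"gripper":0.7},{"tx":6,"ty":0,"tz":0,"wx":0,"wy":0,"wz":0,"gripper":0.7},{"tx":7,"ty":0,"tz":0,"wx":0,"wy":0,"wz":0,"gripper":0.7},{"tx":8,"ty":0,"tz":0,"wx":0,"wy":0,"wz":0,"gripper":0.7}]'

```text
time: 4.38
position: [0.568, -0.1964, 0.0228]
tool_rot: [-3.137, 0.178, 0.007]
ft_force: [-6.2, 0.6, 7.3]
grip_width: 0.758
grip_force: 8.0
```

```bash
python3 - <<'E'
from h import *
go(fromH(-33,-168,.022))
E
```

```text
t 4.38 tcp [ 0.568  -0.1964  0.0228] H [ -40.9 -164.7] shift [7.9 3.3 0.7] w [0.    0.004 0.003] F [-6.2  0.6  7.3] j7 -1.52
```

```bash
python3 - <<'E'
from h import *
s=vision.get_image("scene")["color"][160:270,320:450];t=vision.get_image("top")["color"][200:310,330:460]
cv2.imwrite("pics/c1.png",np.hstack([cv2.resize(a,None,fx=3,fy=3,interpolation=2) for a in(s,t)]))
go(fromH(-33,-168,.022))
E
```

```text
t 4.48 tcp [ 0.5683 -0.1964  0.0228] H [ -40.6 -164.7] shift [7.6 3.3 0.8] w [0.    0.004 0.003] F [-6.   2.   5.8] j7 -1.52
```

View pics/c1.png

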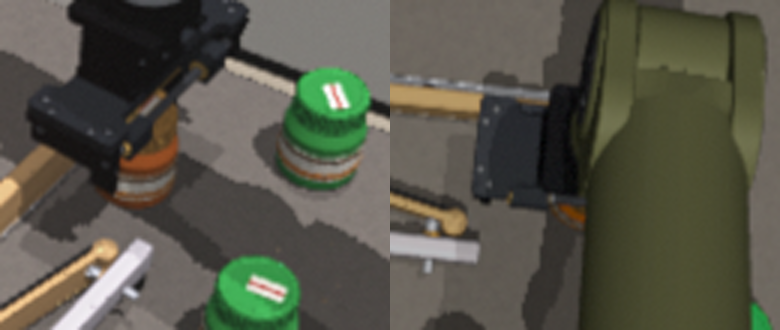

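```bash
python3 - <<'E'
from fit import *
s=vision.get_image("scene");w=vision.get_image("wrist");cv2.imwrite("pics/w1.png",w["color"])
for hx in(-48,-44,-40,-36,-33):
    P=np.array([proj(s,p) for p in jarpts(fromH(hx,-165,0)[:2])[:40]]); print(hx,"foot right",P[:,0].max().round(1),"bottom",P[:,1].max().round(1))
m,_=mask(s["color"],(335,195,400,240),(372,212)); P=cv2.findNonZero(m)[:,0]; print(P.min(0),P.max(0)); 
hs=cv2.cvtColor(s["color"],cv2.COLOR_BGR2HSV)
for r in range(212,232,2): print(r,s["color"][r,372:384].max(1).tolist())
print(s["color"][214:234,365:369].max(2).tolist())
E
```

```text
-48 foot right 378.1 bottom 229.9
-44 foot right 376.7 bottom 229.2
-40 foot right 375.3 bottom 228.4
-36 foot right 373.9 bottom 227.6
-33 foot right 372.9 bottom 227.1
[359 195] [379 219]
212 [147, 146, 146, 142, 131, 107, 82, 61, 53, 52, 59, 84]
214 [140, 131, 118, 103, 95, 90, 82, 63, 54, 54, 56, 54]
216 [91, 92, 92, 90, 79, 84, 72, 56, 53, 56, 57, 55]
218 [89, 80, 76, 84, 99, 94, 69, 56, 54, 53, 53, 54]
220 [106, 112, 111, 107, 97, 76, 58, 53, 55, 56, 54, 56]
222 [112, 107, 104, 96, 83, 67, 55, 60, 63, 69, 65, 62]
224 [99, 97, 93, 79, 64, 58, 62, 72, 74, 73, 74, 75]
226 [90, 78, 63, 55, 55, 69, 75, 75, 76, 72, 76, 76]
228 [57, 56, 55, 56, 64, 71, 73, 74, 76, 75, 75, 76]
230 [56, 56, 56, 54, 55, 56, 66, 73, 75, 74, 77, 75]
[[142, 143, 143, 146], [138, 137, 137, 140], [107, 110, 111, 111], [86, 86, 86, 88], [93, 92, 93, 96], [94, 93, 91, 95], [78, 77, 77, 79], [108, 105, 106, 113], [123, 120, 120, 122], [121, 117, 118, 118], [112, 112, 111, 108], [106, 107, 105, 105], [109, 107, 106, 106], [93, 91, 89, 90], [82, 84, 80, 78], [66, 70, 63, 58], [55, 55, 56, 55], [56, 55, 55, 56], [80, 80, 65, 56], [110, 111, 92, 67]]
```

View pics/w1.png

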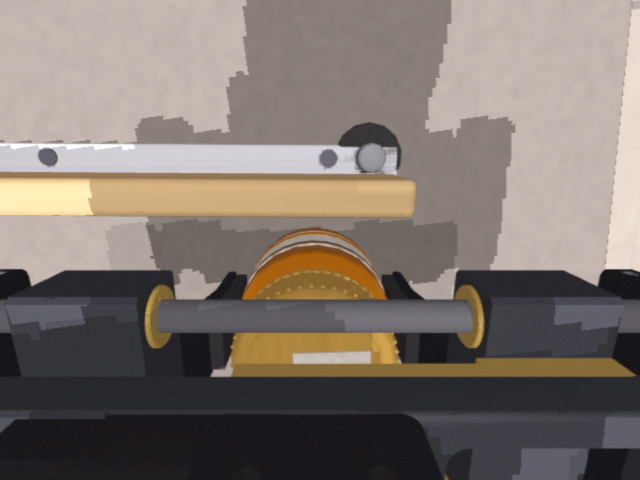

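The wrist view shows the jar upright. Its foot edge is at row 229 and the wall's inner edge at row 216, so about 11 mm is left. The tool is pressing down slightly, so I ease it up 1 mm and carry on sliding.

Emit:
jog_arm --increments '[{"tx":1,"ty":0,"tz":-1,"wx":0,"wy":0,"wz":0,"gripper":0.7},{"tx":2,"ty":0,"tz":-1,"wx":0,"wy":0,"wz":0,"gripper":0.7},{"tx":4,"ty":0,"tz":-1,"wx":0,"wy":0,"wz":0,"gripper":0.7},{"tx":6,"ty":0,"tz":-1,"wx":0,"wy":0,"wz":0,"gripper":0.7},{"tx":7,"ty":0,"tz":-1,"wx":0,"wy":0,"wz":0,"gripper":0.7}]'

```text
time: 5.0
position: [0.5776, -0.1972, 0.0232]
tool_rot: [-3.136, 0.177, -0.0]
ft_force: [-0.3, 0.2, -3.3]
grip_width: 0.756
grip_force: 8.0
```

Emit:
jog_arm --increments '[{"tx":1,"ty":0,"tz":0,"wx":0,"wy":0,"wz":0,"gripper":0.7},{"tx":1,"ty":0,"tz":0,"wx":0,"wy":0,"wz":0,"gripper":0.7},{"tx":2,"ty":0,"tz":0,"wx":0,"wy":0,"wz":0,"gripper":0.7},{"tx":3,"ty":0,"tz":0,"wx":0,"wy":0,"wz":0,"gripper":0.7},{"tx":3,"ty":0,"tz":0,"wx":0,"wy":0,"wz":0,"gripper":0.7}]'

```text
time: 5.42
position: [0.5799, -0.1976, 0.0235]
tool_rot: [3.137, -0.178, -0.001]
ft_force: [-1.6, 0.3, -3.0]
grip_width: 0.753
grip_force: 8.0
```

```bash
python3 - <<'E'
from h import *
go(fromH(-33,-168,.022))
E
```

```text
t 5.42 tcp [ 0.5799 -0.1976  0.0235] H [ -28.9 -164.6] shift [-4.1  3.4  1.5] w [0.    0.001 0.003] F [-1.6  0.3 -3. ] j7 -1.53
```

Emit:
jog_arm --increments '[{"tx":1,"ty":0,"tz":0.5,"wx":0,"wy":0,"wz":0,"gripper":0.7},{"tx":2,"ty":0,"tz":0.5,"wx":0,"wy":0,"wz":0,"gripper":0.7},{"tx":3,"ty":0,"tz":0.5,"wx":0,"wy":0,"wz":0,"gripper":0.7},{"tx":3,"ty":0,"tz":0.5,"wx":0,"wy":0,"wz":0,"gripper":0.7},{"tx":3,"ty":0,"tz":0.5,"wx":0,"wy":0,"wz":0,"gripper":0.7}]'

```text
time: 5.83
position: [0.58, -0.1977, 0.0228]
tool_rot: [-3.136, 0.178, 0.011]
ft_force: [-8.5, 1.2, 4.2]
grip_width: 0.755
grip_force: 8.0
```

```bash
python3 - <<'E'
from h import *
go(fromH(-33,-168,.022))
E
```

```text
t 5.83 tcp [ 0.58   -0.1977  0.0228] H [ -28.8 -164.7] shift [-4.2  3.3  0.8] w [0.    0.007 0.003] F [-8.5  1.2  4.2] j7 -1.53
```

The jar is seated against the wall: 8.5 N of resistance and no further travel. I relieve the force, open fully and centre the fingers on the jar's line.

Emit:
jog_arm --increments '[{"tx":-2,"ty":0,"tz":-0.5,"wx":0,"wy":0,"wz":0,"gripper":0.7},{"tx":-2,"ty":0,"tz":-0.5,"wx":0,"wy":0,"wz":0,"gripper":0.85},{"tx":-2,"ty":0,"tz":-0.5,"wx":0,"wy":0,"wz":0,"gripper":1},{"tx":-4,"ty":0,"tz":-0.5,"wx":0,"wy":0,"wz":0,"gripper":1},{"tx":-5,"ty":0,"tz":-0.5,"wx":0,"wy":0,"wz":0,"gripper":1}]'

```text
time: 6.25
position: [0.5789, -0.1976, 0.0241]
tool_rot: [3.136, -0.178, 0.003]
ft_force: [-0.4, -0.4, 0.3]
grip_width: 0.959
grip_force: 0.0
```

```bash
python3 - <<'E'
from h import *
go(fromH(-33,-100,.022))
E
```

```text
t 6.25 tcp [ 0.5789 -0.1976  0.0241] H [ -29.9 -164.7] shift [ -2.9 -64.7   2.1] w [ 0.    -0.002  0.003] F [-0.4 -0.4  0.3] j7 -1.52
```

Emit:
jog_arm --increments '[{"tx":-1,"ty":-4,"tz":1,"wx":0,"wy":0,"wz":0,"gripper":1},{"tx":-1,"ty":-10,"tz":1,"wx":0,"wy":0,"wz":0,"gripper":1},{"tx":-1,"ty":-20,"tz":1,"wx":0,"wy":0,"wz":0,"gripper":1},{"tx":-1,"ty":-32,"tz":1,"wx":0,"wy":0,"wz":0,"gripper":1},{"tx":-1,"ty":-44,"tz":1,"wx":0,"wy":0,"wz":0,"gripper":1}]'

```text
time: 6.67
position: [0.5822, -0.1525, 0.0225]
tool_rot: [3.136, -0.178, 0.0]
ft_force: [0.2, -0.9, -0.2]
grip_width: 1.002
grip_force: 0.9
```

Emit:
jog_arm --increments '[{"tx":0,"ty":-12,"tz":0,"wx":0,"wy":0,"wz":0,"gripper":1},{"tx":0,"ty":-24,"tz":0,"wx":0,"wy":0,"wz":0,"gripper":1},{"tx":0,"ty":-36,"tz":0,"wx":0,"wy":0,"wz":0,"gripper":1},{"tx":0,"ty":-46,"tz":0,"wx":0,"wy":0,"wz":0,"gripper":1},{"tx":0,"ty":-54,"tz":0,"wx":0,"wy":0,"wz":0,"gripper":1}]'

```text
time: 7.08
position: [0.5884, -0.098, 0.0226]
tool_rot: [-3.136, 0.175, 0.0]
ft_force: [-0.9, -1.3, -0.7]
grip_width: 0.997
grip_force: 0.9
```

```bash
python3 - <<'E'
from h import *
go(fromH(-33,-34,.022))
w=vision.get_image("wrist");cv2.imwrite("pics/w2.png",w["color"])
E
```

```text
t 7.08 tcp [ 0.5884 -0.098   0.0226] H [-32.1 -64.7] shift [ -0.8 -30.7   0.6] w [-0.     0.     0.005] F [-0.9 -1.3 -0.7] j7 -1.7
```

View pics/w2.png

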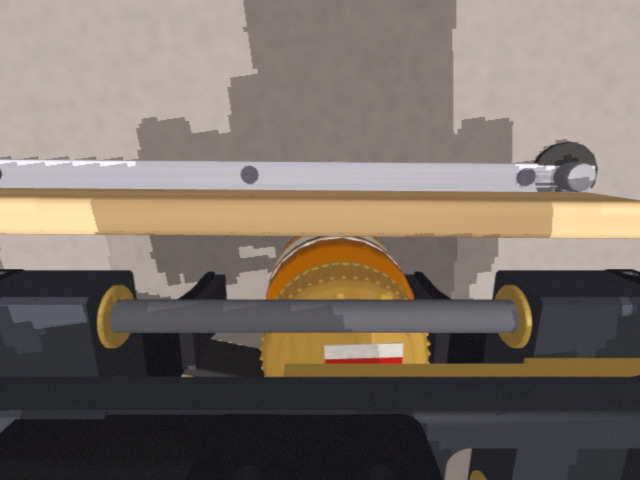

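The jar rides along the wall, centred at about column 345, and the right-hand (rear) finger is pushing it. I continue to the earliest grip depth, then go in small steps.

Emit:
jog_arm --increments '[{"tx":0,"ty":-7,"tz":0,"wx":0,"wy":0,"wz":0.004,"gripper":1},{"tx":0,"ty":-14,"tz":0,"wx":0,"wy":0,"wz":0.004,"gripper":1},{"tx":0,"ty":-20,"tz":0,"wx":0,"wy":0,"wz":0.004,"gripper":1},{"tx":0,"ty":-25,"tz":0,"wx":0,"wy":0,"wz":0.004,"gripper":1},{"tx":0,"ty":-29,"tz":0,"wx":0,"wy":0,"wz":0.004,"gripper":1}]'

```text
time: 7.55
position: [0.5916, -0.0707, 0.0225]
tool_rot: [3.136, -0.184, -0.0]
ft_force: [-0.2, -2.5, -0.2]
grip_width: 1.001
grip_force: 1.0
```

Emit:
jog_arm --increments '[{"tx":0,"ty":-2,"tz":0,"wx":0,"wy":0,"wz":0,"gripper":1},{"tx":0,"ty":-4,"tz":0,"wx":0,"wy":0,"wz":0,"gripper":1},{"tx":0,"ty":-5,"tz":0,"wx":0,"wy":0,"wz":0,"gripper":1},{"tx":0,"ty":-6,"tz":0,"wx":0,"wy":0,"wz":0,"gripper":1},{"tx":0,"ty":-6,"tz":0,"wx":0,"wy":0,"wz":0,"gripper":1}]'

```text
time: 7.97
position: [0.5923, -0.0652, 0.0226]
tool_rot: [3.136, -0.184, 0.0]
ft_force: [-0.5, -2.0, 0.5]
grip_width: 1.004
grip_force: 0.8
```

Emit:
jog_arm --increments '[{"tx":0,"ty":-2,"tz":0,"wx":0,"wy":0,"wz":0,"gripper":1},{"tx":0,"ty":-4,"tz":0,"wx":0,"wy":0,"wz":0,"gripper":1},{"tx":0,"ty":-6,"tz":0,"wx":0,"wy":0,"wz":0,"gripper":1},{"tx":0,"ty":-7,"tz":0,"wx":0,"wy":0,"wz":0,"gripper":1},{"tx":0,"ty":-8,"tz":0,"wx":0,"wy":0,"wz":0,"gripper":1}]'

```text
time: 8.38
position: [0.5932, -0.057, 0.0226]
tool_rot: [3.136, -0.184, 0.0]
ft_force: [-0.9, -2.7, -0.0]
grip_width: 1.004
grip_force: 1.1
```

Emit:
jog_arm --increments '[{"tx":0,"ty":-2,"tz":0,"wx":0,"wy":0,"wz":0,"gripper":1},{"tx":0,"ty":-4,"tz":0,"wx":0,"wy":0,"wz":0,"gripper":1},{"tx":0,"ty":-6,"tz":0,"wx":0,"wy":0,"wz":0,"gripper":1},{"tx":0,"ty":-7,"tz":0,"wx":0,"wy":0,"wz":0,"gripper":1},{"tx":0,"ty":-8,"tz":0,"wx":0,"wy":0,"wz":0,"gripper":1}]'

```text
time: 8.8
position: [0.5941, -0.0491, 0.0226]
tool_rot: [3.136, -0.184, 0.0]
ft_force: [-1.3, -1.9, 0.1]
grip_width: 0.997
grip_force: 1.2
```

Emit:
jog_arm --increments '[{"tx":0,"ty":-2,"tz":0,"wx":0,"wy":0,"wz":0,"gripper":1},{"tx":0,"ty":-4,"tz":0,"wx":0,"wy":0,"wz":0,"gripper":1},{"tx":0,"ty":-6,"tz":0,"wx":0,"wy":0,"wz":0,"gripper":1},{"tx":0,"ty":-7,"tz":0,"wx":0,"wy":0,"wz":0,"gripper":1},{"tx":0,"ty":-8,"tz":0,"wx":0,"wy":0,"wz":0,"gripper":1}]'

```text
time: 9.22
position: [0.5955, -0.0416, 0.0226]
tool_rot: [3.136, -0.184, 0.001]
ft_force: [1.1, -3.7, -0.7]
grip_width: 1.002
grip_force: 1.8
```

Emit:
jog_arm --increments '[{"tx":0,"ty":-1,"tz":0,"wx":0,"wy":0,"wz":0,"gripper":1},{"tx":0,"ty":-2,"tz":0,"wx":0,"wy":0,"wz":0,"gripper":1},{"tx":0,"ty":-3,"tz":0,"wx":0,"wy":0,"wz":0,"gripper":1},{"tx":0,"ty":-4,"tz":0,"wx":0,"wy":0,"wz":0,"gripper":1},{"tx":0,"ty":-4,"tz":0,"wx":0,"wy":0,"wz":0,"gripper":1}]'

```text
time: 9.63
position: [0.5963, -0.0381, 0.0228]
tool_rot: [3.135, -0.184, 0.003]
ft_force: [3.4, -4.9, -0.3]
grip_width: 0.997
grip_force: 2.2
```

Emit:
jog_arm --increments '[{"tx":1,"ty":-1,"tz":0,"wx":0,"wy":0,"wz":0,"gripper":1},{"tx":1,"ty":-2,"tz":0,"wx":0,"wy":0,"wz":0,"gripper":1},{"tx":1,"ty":-3,"tz":0,"wx":0,"wy":0,"wz":0,"gripper":1},{"tx":1,"ty":-4,"tz":0,"wx":0,"wy":0,"wz":0,"gripper":1},{"tx":1,"ty":-4,"tz":0,"wx":0,"wy":0,"wz":0,"gripper":1}]'

```text
time: 10.05
position: [0.5966, -0.037, 0.0226]
tool_rot: [3.132, -0.187, -0.001]
ft_force: [-0.1, -8.7, 1.4]
grip_width: 0.998
grip_force: 4.3
```

Emit:
jog_arm --increments '[{"tx":0,"ty":-1,"tz":0,"wx":0,"wy":0,"wz":0,"gripper":1},{"tx":0,"ty":-2,"tz":0,"wx":0,"wy":0,"wz":0,"gripper":1},{"tx":0,"ty":-3,"tz":0,"wx":0,"wy":0,"wz":0,"gripper":1},{"tx":0,"ty":-3,"tz":0,"wx":0,"wy":0,"wz":0,"gripper":1},{"tx":0,"ty":-3,"tz":0,"wx":0,"wy":0,"wz":0,"gripper":1}]'

```text
time: 10.47
position: [0.5968, -0.0359, 0.0226]
tool_rot: [3.13, -0.189, -0.002]
ft_force: [-1.3, -11.4, 1.9]
grip_width: 0.998
grip_force: 5.7
```

```bash
python3 - <<'E'
from h import *
for i in range(3):
    vision.get_image("wrist"); go(fromH(-33,0,.022))
E
```

```text
t 10.52 tcp [ 0.5968 -0.0359  0.0226] H [-31.  -2.] shift [-2.  -2.   0.6] w [ 0.006  0.001 -0.004] F [ -2.3 -10.5   1.5] j7 -1.83
t 10.57 tcp [ 0.5968 -0.0359  0.0226] H [-31.  -2.] shift [-2.  -2.   0.6] w [ 0.006  0.001 -0.004] F [ -1.2 -12.2   1.3] j7 -1.83
t 10.62 tcp [ 0.5968 -0.0359  0.0226] H [-31.  -2.] shift [-2.  -2.   0.6] w [ 0.006  0.001 -0.004] F [ -0.9 -10.6   0.9] j7 -1.83
```

Emit:
jog_arm --increments '[{"tx":0,"ty":-1,"tz":0,"wx":0,"wy":0,"wz":0,"gripper":1},{"tx":0,"ty":-2,"tz":0,"wx":0,"wy":0,"wz":0,"gripper":1},{"tx":0,"ty":-3,"tz":0,"wx":0,"wy":0,"wz":0,"gripper":1},{"tx":0,"ty":-4,"tz":0,"wx":0,"wy":0,"wz":0,"gripper":1},{"tx":0,"ty":-4,"tz":0,"wx":0,"wy":0,"wz":0,"gripper":1}]'

```text
time: 11.03
position: [0.5971, -0.0343, 0.0226]
tool_rot: [3.127, -0.19, -0.002]
ft_force: [-1.4, -14.6, 2.6]
grip_width: 1.002
grip_force: 7.5
```

```bash
python3 - <<'E'
from h import *
for i in range(3):
    vision.get_image("wrist"); go(fromH(-33,0,.022))
E
```

```text
t 11.08 tcp [ 0.5971 -0.0343  0.0226] H [-30.9  -0.4] shift [-2.1 -0.4  0.6] w [ 0.009  0.001 -0.005] F [ -1.5 -14.8   2.8] j7 -1.83
t 11.13 tcp [ 0.5971 -0.0343  0.0226] H [-30.9  -0.4] shift [-2.1 -0.4  0.6] w [ 0.009  0.001 -0.005] F [ -1.6 -14.3   2.3] j7 -1.83
t 11.18 tcp [ 0.5971 -0.0343  0.0226] H [-30.9  -0.4] shift [-2.1 -0.4  0.6] w [ 0.009  0.001 -0.005] F [ -1.1 -14.3   2.1] j7 -1.83
```

Emit:
jog_arm --increments '[{"tx":0,"ty":-1,"tz":0,"wx":0,"wy":0,"wz":0,"gripper":1},{"tx":0,"ty":-2,"tz":0,"wx":0,"wy":0,"wz":0,"gripper":1},{"tx":0,"ty":-3,"tz":0,"wx":0,"wy":0,"wz":0,"gripper":1},{"tx":0,"ty":-3,"tz":0,"wx":0,"wy":0,"wz":0,"gripper":1},{"tx":0,"ty":-3,"tz":0,"wx":0,"wy":0,"wz":0,"gripper":1}]'

```text
time: 11.6
position: [0.5973, -0.0331, 0.0226]
tool_rot: [3.125, -0.192, -0.002]
ft_force: [-1.0, -17.6, 2.1]
grip_width: 0.998
grip_force: 8.8
```

```bash
python3 - <<'E'
from h import *
for i in range(3):
    vision.get_image("wrist"); go(fromH(-33,0,.022))
E
```

```text
t 11.65 tcp [ 0.5973 -0.0331  0.0226] H [-30.8   0.8] shift [-2.2  0.8  0.6] w [ 0.011  0.001 -0.006] F [ -2.  -17.7   3. ] j7 -1.84
t 11.7 tcp [ 0.5973 -0.0332  0.0226] H [-30.8   0.8] shift [-2.2  0.8  0.6] w [ 0.011  0.001 -0.006] F [ -1.1 -17.    1.5] j7 -1.84
t 11.75 tcp [ 0.5973 -0.0331  0.0226] H [-30.8   0.8] shift [-2.2  0.8  0.6] w [ 0.011  0.001 -0.006] F [ -1.9 -16.6   2.5] j7 -1.84
```

The push is steady at about 17 N, inside the 14 to 20 N band. I back off, and let the top camera check that the jar stands fast.

Emit:
jog_arm --increments '[{"tx":0,"ty":4,"tz":0,"wx":0,"wy":0,"wz":0,"gripper":1},{"tx":0,"ty":9,"tz":0,"wx":0,"wy":0,"wz":0,"gripper":1},{"tx":0,"ty":14,"tz":0,"wx":0,"wy":0,"wz":0,"gripper":1},{"tx":0,"ty":20,"tz":0,"wx":0,"wy":0,"wz":0,"gripper":1},{"tx":0,"ty":20,"tz":0,"wx":0,"wy":0,"wz":0,"gripper":1}]'

```text
time: 12.17
position: [0.5954, -0.0436, 0.0223]
tool_rot: [-3.136, 0.184, 0.001]
ft_force: [0.4, -0.7, -0.1]
grip_width: 1.002
grip_force: 0.0
```

```bash
python3 - <<'E'
from h import *
go(fromH(-33,-9.5,.057))
w=vision.get_image("wrist");cv2.imwrite("pics/w3.png",w["color"])
print(np.round(ctrl.get_state()["joint_positions"],2))
E
```

```text
t 12.17 tcp [ 0.5954 -0.0436  0.0223] H [-31.5  -9.8] shift [ -1.5  -0.3 -34.7] w [-0.     0.001 -0.001] F [ 0.4 -0.7 -0.1] j7 -1.8
[ 0.36  0.42 -0.4   1.78  0.19  0.98 -1.8 ]
```

Emit:
jog_arm --increments '[{"tx":0,"ty":0,"tz":-8,"wx":0,"wy":0,"wz":0,"gripper":1},{"tx":0,"ty":0,"tz":-18,"wx":0,"wy":0,"wz":0,"gripper":1},{"tx":-1.5,"ty":0,"tz":-28,"wx":0,"wy":0,"wz":0,"gripper":1},{"tx":-1.5,"ty":0,"tz":-35,"wx":0,"wy":0,"wz":0,"gripper":1},{"tx":-1.5,"ty":0,"tz":-35,"wx":0,"wy":0,"wz":0,"gripper":1}]'

```text
time: 12.63
position: [0.5961, -0.043, 0.0603]
tool_rot: [3.136, -0.183, 0.007]
ft_force: [1.2, 0.1, -0.1]
grip_width: 1.004
grip_force: 0.0
```

```bash
python3 - <<'E'
from h import *
go(fromH(-33,-9.5,.057))
w=vision.get_image("wrist");t=vision.get_image("top")
cv2.imwrite("pics/w4.png",np.hstack([cv2.resize(w["color"],(400,300)),cv2.resize(t["color"][200:305,260:400],(400,300),interpolation=2)]))
E
```

```text
t 12.63 tcp [ 0.5961 -0.043   0.0603] H [-30.9  -9.1] shift [-2.1  0.4  3.3] w [ 0.    -0.004 -0.   ] F [ 1.2  0.1 -0.1] j7 -1.79
```

View pics/w4.png

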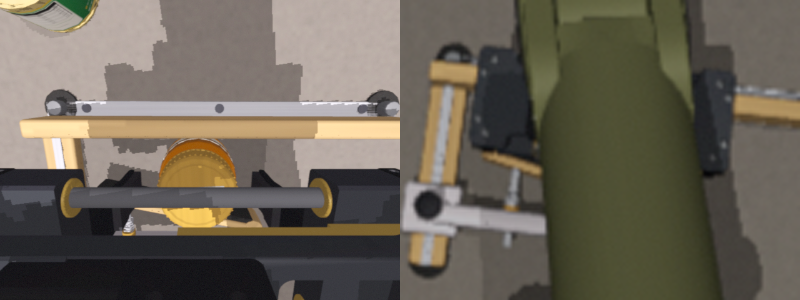

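The jar stands wedged at the wall and the lid is centred between the fingers (wrist half, about (197,195)). I grip the lid.

Emit:
jog_arm --increments '[{"tx":-1,"ty":0,"tz":0,"wx":0,"wy":0,"wz":0,"gripper":1},{"tx":-1,"ty":0,"tz":0,"wx":0,"wy":0,"wz":0,"gripper":0.9},{"tx":-1,"ty":0,"tz":0,"wx":0,"wy":0,"wz":0,"gripper":0.8},{"tx":-1,"ty":0,"tz":0,"wx":0,"wy":0,"wz":0,"gripper":0.7},{"tx":-1,"ty":0,"tz":0,"wx":0,"wy":0,"wz":0,"gripper":0.6}]' --grip_force 25

```text
time: 13.15
position: [0.5931, -0.0431, 0.0572]
tool_rot: [3.136, -0.184, -0.001]
ft_force: [-0.3, -0.2, -0.2]
grip_width: 0.783
grip_force: 0.0
```

Emit:
jog_arm --increments '[{"tx":-1,"ty":0,"tz":0,"wx":0,"wy":0,"wz":0,"gripper":0.6},{"tx":-1,"ty":0,"tz":0,"wx":0,"wy":0,"wz":0,"gripper":0.6},{"tx":-1,"ty":0,"tz":0,"wx":0,"wy":0,"wz":0,"gripper":0.6},{"tx":-1,"ty":0,"tz":0,"wx":0,"wy":0,"wz":0,"gripper":0.6},{"tx":-1,"ty":0,"tz":0,"wx":0,"wy":0,"wz":0,"gripper":0.6}]'

```text
time: 13.57
position: [0.5921, -0.0431, 0.0574]
tool_rot: [3.136, -0.184, -0.001]
ft_force: [-1.6, -0.2, -0.3]
grip_width: 0.672
grip_force: 25.0
```

```bash
python3 - <<'E'
from h import *
go(fromH(-33,-9.5,.057)); print(ctrl.get_state()["torque"],ctrl.get_state()["joint_positions"].round(2) if hasattr(ctrl.get_state()["joint_positions"],"round") else "")
E
```

```text
t 13.57 tcp [ 0.5921 -0.0431  0.0574] H [-34.8  -9.7] shift [ 1.8 -0.2  0.4] w [ 0.     0.    -0.001] F [-1.6 -0.2 -0.3] j7 -1.79
[-0.03096566  0.12175054  0.02221655] [ 0.37  0.37 -0.41  1.77  0.17  1.04 -1.79]
```

Emit:
jog_arm --increments '[{"tx":0,"ty":0,"tz":0,"wx":0,"wy":0,"wz":-0.06,"gripper":0.6},{"tx":0,"ty":0,"tz":0,"wx":0,"wy":0,"wz":-0.14,"gripper":0.6},{"tx":0,"ty":0,"tz":0,"wx":0,"wy":0,"wz":-0.22,"gripper":0.6},{"tx":0,"ty":0,"tz":0,"wx":0,"wy":0,"wz":-0.3,"gripper":0.6},{"tx":0,"ty":0,"tz":0,"wx":0,"wy":0,"wz":-0.38,"gripper":0.6}]'

```text
time: 13.98
position: [0.5922, -0.0441, 0.0574]
tool_rot: [3.113, 0.416, -0.001]
ft_force: [0.8, -1.9, -1.3]
grip_width: 0.675
grip_force: 25.0
```

```bash
python3 - <<'E'
from h import *
go(fromH(-33,-9.5,.057)); print(ctrl.get_state()["torque"])
E
```

```text
t 13.98 tcp [ 0.5922 -0.0441  0.0574] H [-34.6 -10.7] shift [ 1.9 -0.5  0.4] w [0.001 0.    0.382] F [ 0.8 -1.9 -1.3] j7 -1.42
[-0.39319025  0.04999959 -0.24959955]
```

Emit:
jog_arm --increments '[{"tx":0,"ty":0,"tz":0,"wx":0,"wy":0,"wz":-0.08,"gripper":0.6},{"tx":0,"ty":0,"tz":0,"wx":0,"wy":0,"wz":-0.16,"gripper":0.6},{"tx":0,"ty":0,"tz":0,"wx":0,"wy":0,"wz":-0.24,"gripper":0.6},{"tx":0,"ty":0,"tz":0,"wx":0,"wy":0,"wz":-0.32,"gripper":0.6},{"tx":0,"ty":0,"tz":0,"wx":0,"wy":0,"wz":-0.4,"gripper":0.6}]'

```text
time: 14.4
position: [0.5927, -0.0451, 0.0574]
tool_rot: [2.968, 1.024, 0.0]
ft_force: [1.1, -3.7, -1.5]
grip_width: 0.671
grip_force: 25.0
```

Emit:
jog_arm --increments '[{"tx":0,"ty":0,"tz":0,"wx":0,"wy":0,"wz":-0.08,"gripper":0.6},{"tx":0,"ty":0,"tz":0,"wx":0,"wy":0,"wz":-0.16,"gripper":0.6},{"tx":0,"ty":0,"tz":0,"wx":0,"wy":0,"wz":-0.24,"gripper":0.6},{"tx":0,"ty":0,"tz":0,"wx":0,"wy":0,"wz":-0.32,"gripper":0.6},{"tx":0,"ty":0,"tz":0,"wx":0,"wy":0,"wz":-0.4,"gripper":0.6}]'

```text
time: 14.82
position: [0.5934, -0.0455, 0.0576]
tool_rot: [2.704, 1.593, 0.001]
ft_force: [2.8, -3.6, -2.5]
grip_width: 0.67
grip_force: 25.0
```

```bash
python3 - <<'E'
from h import *
go(fromH(-33,-9.5,.057)); print(ctrl.get_state()["torque"])
E
```

```text
t 14.82 tcp [ 0.5934 -0.0455  0.0576] H [-33.2 -11.9] shift [ 2.3 -0.7  0.6] w [ 3.000e-03 -1.000e-03  1.181e+00] F [ 2.8 -3.6 -2.5] j7 -0.67
[-0.88087285 -0.67676229 -0.19924608]
```

Emit:
jog_arm --increments '[{"tx":0,"ty":0,"tz":0,"wx":0,"wy":0,"wz":0,"gripper":0.8},{"tx":0,"ty":0,"tz":0,"wx":0,"wy":0,"wz":0,"gripper":1},{"tx":0,"ty":0,"tz":0,"wx":0,"wy":0,"wz":0,"gripper":1},{"tx":0,"ty":0,"tz":0,"wx":0,"wy":0,"wz":0,"gripper":1},{"tx":0,"ty":0,"tz":-5,"wx":0,"wy":0,"wz":0,"gripper":1}]'

```text
time: 15.23
position: [0.5914, -0.0424, 0.0618]
tool_rot: [-2.707, -1.591, 0.002]
ft_force: [-0.8, 1.3, -0.1]
grip_width: 0.949
grip_force: 0.0
```

Emit:
jog_arm --increments '[{"tx":0,"ty":0,"tz":-15,"wx":0,"wy":0,"wz":0,"gripper":1},{"tx":0,"ty":0,"tz":-35,"wx":0,"wy":0,"wz":0,"gripper":1},{"tx":0,"ty":0,"tz":-60,"wx":0,"wy":0,"wz":0,"gripper":1},{"tx":0,"ty":0,"tz":-90,"wx":0,"wy":0,"wz":0,"gripper":1},{"tx":0,"ty":0,"tz":-110,"wx":0,"wy":0,"wz":0,"gripper":1}]'

```text
time: 15.65
position: [0.5931, -0.0423, 0.1757]
tool_rot: [2.707, 1.592, 0.003]
ft_force: [1.6, 0.0, -0.0]
grip_width: 1.0
grip_force: 0.0
```

Emit:
jog_arm --increments '[{"tx":-20,"ty":0,"tz":-10,"wx":0,"wy":0,"wz":0,"gripper":1},{"tx":-45,"ty":0,"tz":-20,"wx":0,"wy":0,"wz":0,"gripper":1},{"tx":-70,"ty":0,"tz":-30,"wx":0,"wy":0,"wz":0,"gripper":1},{"tx":-90,"ty":0,"tz":-30,"wx":0,"wy":0,"wz":0,"gripper":1},{"tx":-100,"ty":0,"tz":-30,"wx":0,"wy":0,"wz":0,"gripper":1}]'

```text
time: 16.07
position: [0.5428, -0.1332, 0.2037]
tool_rot: [2.709, 1.586, -0.001]
ft_force: [0.3, -0.8, -0.4]
grip_width: 1.0
grip_force: 0.0
```

```bash
python3 - <<'E'
from h import *
go(fromH(-33,-9.5,.2))
ims=[vision.get_image(c) for c in("wrist","scene","top")]
print([np.round(proj(i,fromH(-33,-9.7,.081)),1) for i in ims])
a=cv2.resize(ims[0]["color"],(400,300));b=cv2.resize(ims[1]["color"][160:400,240:400],(400,600),interpolation=2);c=cv2.resize(ims[2]["color"][150:330,190:430],(400,300),interpolation=2)
cv2.imwrite("pics/f.png",np.hstack([np.vstack([a,c]),b]))
E
```

```text
t 16.07 tcp [ 0.5428 -0.1332  0.2037] H [ -73.3 -104.9] shift [103.6   0.4   3.5] w [0.003 0.    1.176] F [ 0.3 -0.8 -0.4] j7 -0.4
[array([315.7, 100.8]), array([320.9, 232.4]), array([331.1, 245.5])]
```

View pics/f.png

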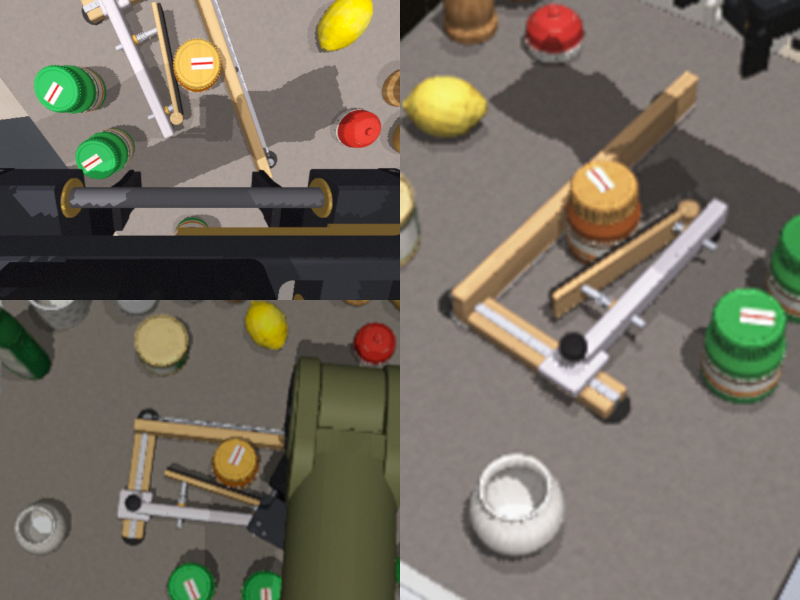

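The jar stands upright in the gap with its lid on, at wrist-crop (198,65) and scene-crop (604,205). The red stripe has turned from horizontal to about 65° anticlockwise in the top view. The pot and timer haven't moved, and the arm is clear. I hand the job in.

```bash
python3 -c "
from h import *
print(ctrl.close_job())"
```

```text
the job is handed in; nothing more can be done
None
```

The job is handed in: the jar is wedged in the gap with a push of about 17 N and stands upright with its lid on. The gripper turned about 1.18 rad anticlockwise at a steady 0.2 N m, which fits the lid turning and not the jar, and the pot and timer were not touched.

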